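# Lay the tall sample tube in the rocker's cradle

### The arm

A 6-joint arm with a two-finger parallel gripper is mounted at the origin on the work surface. World frame = base frame: x ahead of the robot, y to its left, z up, the work surface at z = 0. Lengths are in mm, angles in degrees, forces in N, time in s.
With the tool pointing down it reaches from about 400 to 925 mm from the base axis. Payload 12.5 kg.
Tool frame: the origin (TCP) lies on the mounting face of the last link; the fingertips stand 190 mm ahead of it and the grasp point (between the pads) lies 171 mm ahead of it; y points along the fingers, x is the direction in which the jaws open and shut, and the axes are right-handed (so a half turn about y gives the same grasp; the last joint's range is limited). The gripper opens to 95 mm and grips with 3 to 60 N. Pads are 20 mm wide; open, the fingers measure 119 mm over their backs; the gripper's body (75 mm by 180 mm) begins 59 mm behind the grasp point.
Start: joints at [65.913, 28.126, 89.318, -0, 62.55, -6.05], TCP at [193.493, 594.294, 404.761] pointing down, gripper open.
Joint ranges: [-177.58, 177.58], [-47.91, 125.51], [2.72, 160], [-65.01, 245.01], [3.68, 167.84], [-153.87, 153.87]. Speed limits (degrees/s): [127.2, 127.2, 159.86, 180, 180, 180].

### API

Orientations are given as [roll, pitch, yaw] about the fixed x, y, z axes, in that order (R = Rz(yaw) Ry(pitch) Rx(roll)).
In Python, from cell import bot gives the robot as it stands.
- The arm moves only by the shell command python3 -m inch 'ROWS' [OPENING]. ROWS is JSON, a list of rows, each a list of 4 numbers: the shift along the tool's x, y, z in cm, then the turn about the tool's y in degrees. In form: [[dx, dy, dz, roll], ...]. A call has exactly 5 rows; each row is the pose to reach, as a shift and turn from the pose commanded when the call began, along the tool's axes at that moment; what a row does not reach only later rows make up. A row lasts 1/12 s, in which the tool goes at most 41.7 mm and 7.16 degrees, less where a joint would pass 70% of its speed; a pose out of reach is approached as far as the arm can. A call with a gripper value outside its range is refused whole. OPENING is the closure in counts, from 0 (fully open) to 255 (shut), set as the call begins (- or left out, the last holds). The fingers move at their own pace and stop on an object; the grip force is fixed at half the most. Time passes only in rows, so rows that repeat a pose let the fingers close, or fill a call up. It gives the time, the measured TCP pose, the force and the opening at its end, in the units of the state.
- bot.get_state(): the state, without advancing time (a new reading comes with each control period).
- bot.capture(name): name is "scene" or "top" or "wrist"; returns a dict with "pixels" (480x640x3 uint8, blue, green, red), "intrinsics" (3x3 intrinsics, pixels), "R" (3x3) and "t" (3): a world point X has camera coordinates R X + t. Camera axes: x right, y down, z forward; pixel columns grow to the right and rows downward; lengths in mm; the calibration is good to about 2 mm. A picture is of the moment at which its call begins. There is no depth.
- bot.sign_off(): hands the job in, once; it reports no verdict.
The state is a dict: "clock": time; "qpos": joint angles; "joint_velocities": joint speeds; "joint_efforts": joint torques, N m; "tcp_pos": TCP position; "orientation": TCP orientation; "force": force on the tool from outside, world axes, zero at the start; "moment": the same for the moment, N m; "grip_width": finger opening in mm.
Only numpy, scipy, OpenCV 4.12 (cv2) and the standard library are available. Lean on these libraries where they do the work, as an engineer would, in place of code of your own. Each camera call takes 0.05 s, during which the arm holds its last target.

### The job

Take the tall, wide sample transport tube that stands on the bench and lay it on its side in the cradle of the tube rocker, its plain body centred across the two V-shaped supports; the cap may point either way. Set it down gently rather than dropping it, and leave the short tube and the slim tube standing where they are.

Things in the scene. Friction and masses are not known exactly. Their poses are not given: they have to be found in the camera images.
- tall_tube: Part to lay down: closed round tube, 120 mm tall, upright on its flat foot. Rigid white body 30 mm in diameter, 98 mm long, paper label; orange screw cap 32 mm in diameter, 22 mm long. About 90 g. Origin on its axis at mid-body, 49 mm above the foot; z runs along the axis from foot to cap (cap end at +71 mm). The three tubes swap places between starts and stand 85 mm or more apart.
- short_tube: A bystander that stays standing: the same 30 mm wide white tube with the same orange cap, but only 70 mm tall. Origin at the centre of its foot, z up to the cap.
- slim_tube: A bystander that stays standing: a thin white tube 18 mm in diameter and 105 mm tall with an orange cap 20 mm in diameter, on a foot 28 mm wide and 12 mm high. Origin at the centre of its foot, z up to the cap.
- cradle (a point): Axis middle of a 30 mm tube lying in the cradle, 94 mm above the bench; x level along the tube, roughly away from the robot, z up. The rocker is a fixed low white machine, 220 (x) by 150 mm; deck top 60 mm above the bench. On it two grey V supports, 6 mm thick, at x = +-34 mm, 62 mm free between for fingers. V faces at 45 degrees, about 50 mm wide on top, as high as the tube's axis.

How it is judged:
By the outcome, as a careful person would: the job done as asked, in the order asked, and still so for the second after the job is handed in, with the robot touching nothing.
It also fails if it takes over 40 s, if anything falls off the work surface, if the arm or the gripper's body presses on something with over 40 N, if the wrist force passes 120 N, or if a joint passes its speed limit or range.

## Working session

There is one attempt and no reset: what is moved stays moved. The work goes in short steps, Python scripts to look and compute and a shell command to move; the robot and the scene stay as the last step left them, time stands still between calls to the robot, and variables do not carry over. Pictures are saved under pics/ and viewed, and the job is handed in when it is done.

```bash
ls; mkdir -p pics; python3 - <<'E'
from cell import bot
import cv2
s=bot.get_state()
for k in s: print(k,s[k])
for n in ["scene","top","wrist"]:
    c=bot.capture(n); cv2.imwrite(f"pics/{n}0.png",c["pixels"]); 
    import numpy as np
    print(n,np.round(c["intrinsics"],1).tolist(),np.round(c["R"],3).tolist(),np.round(c["t"],1).tolist(), np.round(-np.array(c["R"]).T@np.array(c["t"])))
E
```

```text
pics
clock 0.0
qpos [ 6.59124621e+01  2.81645051e+01  8.93502144e+01  8.53517759e-04
  6.25491726e+01 -6.05141822e+00]
joint_velocities [ 0.07618055  0.01317938 -0.11147889 -0.05662105  0.05182332  0.00791621]
joint_efforts [ 5.24803236e-04 -6.12646580e+01 -2.58162940e+01  6.92342059e-02
  4.83626628e-02 -9.22169784e-05]
tcp_pos [193.4842999  594.2621475  404.15721666]
orientation [-8.99925117e+01  6.34563469e-02  7.19634906e+01]
force [0.34785657 0.01502049 0.52221623]
moment [-0.00716983  0.00283742  0.00993003]
grip_width 95.2449276093529
scene [[576.2, 0.0, 320.7], [0.0, 576.2, 234.3], [0.0, 0.0, 1.0]] [[-0.309, 0.951, -0.002], [0.631, 0.203, -0.749], [-0.712, -0.233, -0.663]] [109.7, -292.2, 1503.7] [1289.  305.  778.]
top [[454.2, 0.0, 322.2], [0.0, 454.2, 236.9], [0.0, 0.0, 1.0]] [[-0.023, -1.0, -0.005], [-0.988, 0.024, -0.152], [0.152, 0.001, -0.988]] [59.3, 532.9, 643.2] [430.  46. 717.]
wrist [[335.5, 0.0, 320.9], [0.0, 335.5, 242.7], [0.0, 0.0, 1.0]] [[0.31, 0.951, -0.003], [0.921, -0.3, 0.248], [0.235, -0.079, -0.969]] [-622.9, -27.5, 390.2] [127. 615. 383.]
```

View pics/scene0.png

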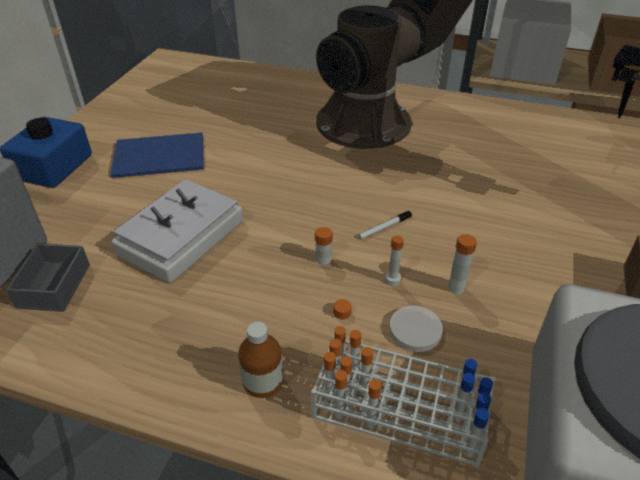

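View pics/top0.png

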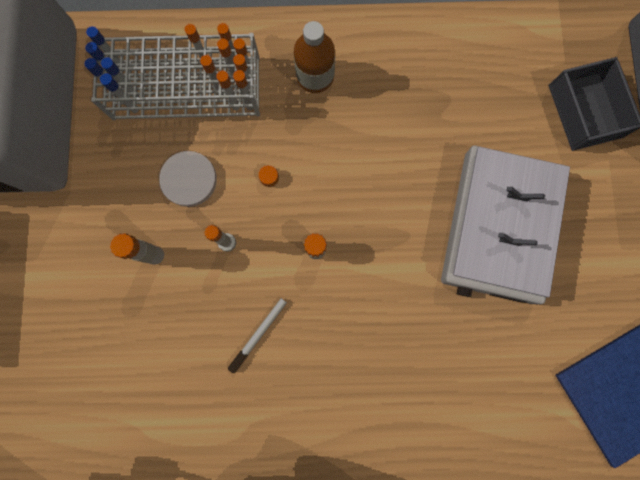

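View pics/wrist0.png

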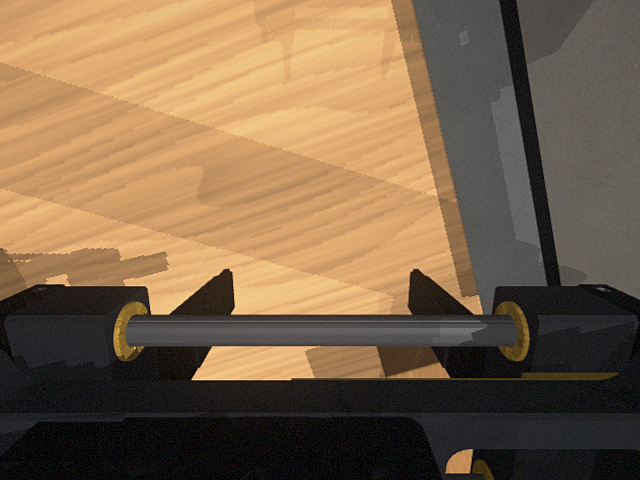

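```bash
python3 - <<'E'
import cv2
a=cv2.imread("pics/top0.png")
x=cv2.resize(a[215:285,90:190],None,fx=7,fy=7,interpolation=cv2.INTER_CUBIC);cv2.imwrite("pics/c1.png",x)
x=cv2.resize(a[135:315,430:590],None,fx=3.3,fy=3.3,interpolation=cv2.INTER_CUBIC);cv2.imwrite("pics/c2.png",x)
a=cv2.imread("pics/scene0.png")
x=cv2.resize(a[225:305,420:510],None,fx=7,fy=7,interpolation=cv2.INTER_CUBIC);cv2.imwrite("pics/c3.png",x)
x=cv2.resize(a[170:285,105:255],None,fx=5,fy=5,interpolation=cv2.INTER_CUBIC);cv2.imwrite("pics/c4.png",x)
E
```

```text
(no output)
```

View pics/c1.png

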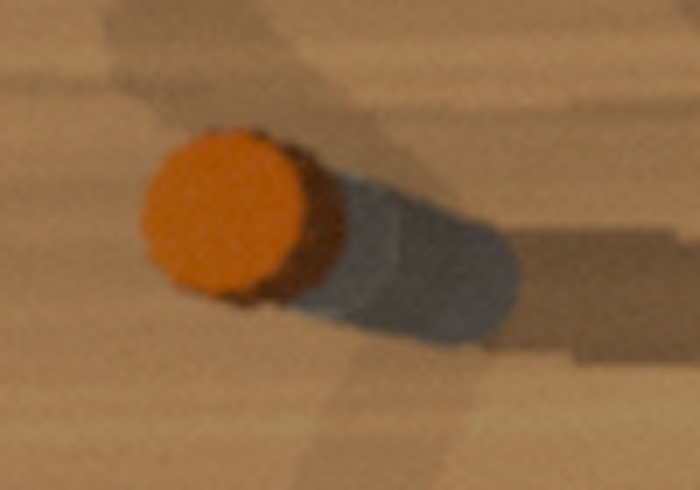

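View pics/c2.png

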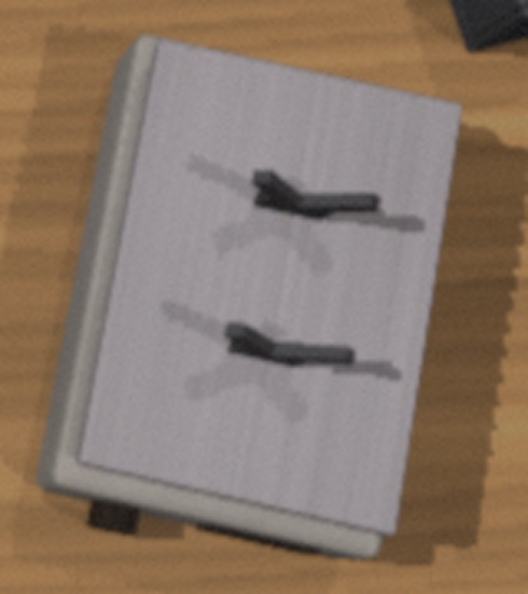

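View pics/c3.png

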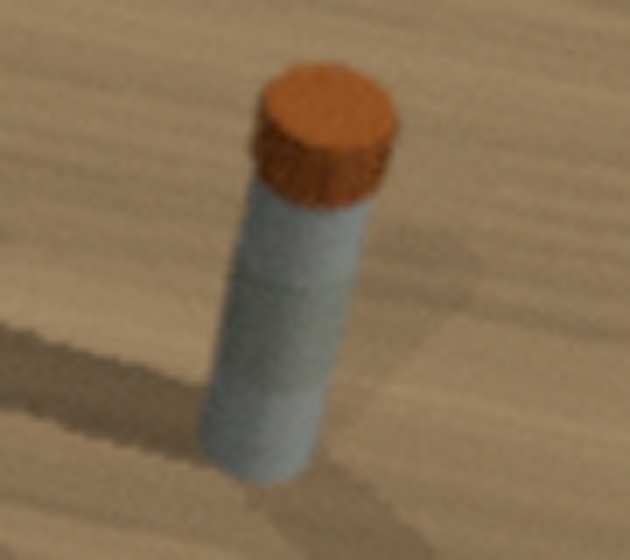

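View pics/c4.png

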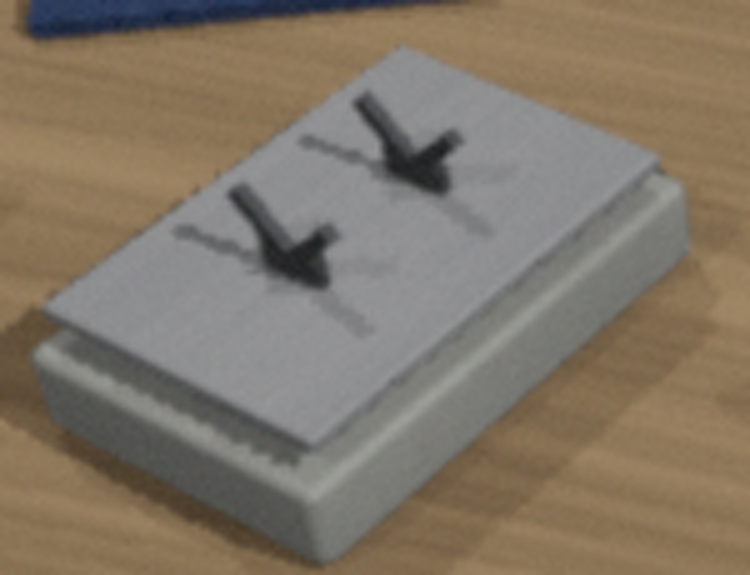

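```bash
cat > h.py <<'E'
import numpy as np
from cell import bot
CAL={}
def cal(n):
    if n not in CAL:
        c=bot.capture(n); CAL[n]=(np.array(c["intrinsics"]),np.array(c["R"]),np.array(c["t"]))
    return CAL[n]
def pt(n,u,v,z):
    K,R,t=cal(n); d=R.T@np.linalg.solve(K,[u,v,1.]); o=-R.T@t
    return (o+d*(z-o[2])/d[2])
E
python3 - <<'E'
from h import *
np.set_printoptions(precision=1,suppress=True)
c2=lambda u,v,z:pt("top",430+u/3.3,135+v/3.3,z)
c4=lambda u,v,z:pt("scene",105+u/5,170+v/5,z)
print("cap top",pt("top",122,245.4,120),pt("scene",467.1,240,120),"foot",pt("scene",457.4,287.9,0))
D=[c2(155,38,60),c2(460,103,60),c2(393,533,60),c2(80,462,60)];print("deck",D,np.mean(D,0))
D=[c4(405,45,60),c4(660,160,60),c4(315,447,60),c4(45,310,60)];print("deck",D,np.mean(D,0))
for f,P in((c2,[(263,177),(377,200),(237,328),(353,354)]),(c4,[(240,190),(333,232),(363,97),(457,137)])):
    Q=np.array([f(*p,94) for p in P]);m1=(Q[0]+Q[1])/2;m2=(Q[2]+Q[3])/2;print(Q,(m1+m2)/2,m1-m2,np.degrees(np.arctan2(*(m1-m2)[1::-1])), np.degrees(np.arctan2(*(D[0]-D[3])[1::-1])))
E
```

```text
cap top [516.9 313.  120. ] [519.4 315.7 120. ] foot [517.5 317.5   0. ]
deck [array([ 663.5, -189.7,   60. ]), array([ 629.4, -325.4,   60. ]), array([ 437.2, -276. ,   60. ]), array([ 471.1, -142.5,   60. ])] [ 550.3 -233.4   60. ]
deck [array([ 437.3, -272.1,   60. ]), array([ 476.1, -137.3,   60. ]), array([ 666.2, -186.7,   60. ]), array([ 631.3, -321. ,   60. ])] [ 552.7 -229.3   60. ]
[[ 588.4 -218.9   94. ]
 [ 577.2 -266.4   94. ]
 [ 523.5 -202.4   94. ]
 [ 511.4 -250.    94. ]] [ 550.1 -234.4   94. ] [ 65.4 -16.5   0. ] -14.157205692166903 165.83775290707575
[[ 580.1 -260.    94. ]
 [ 591.4 -214.3   94. ]
 [ 513.8 -244.    94. ]
 [ 525.5 -197.    94. ]] [ 552.7 -228.8   94. ] [ 66.1 -16.6   0. ] -14.135926886703217 165.83775290707575
```

```bash
cat >> h.py <<'E'
from scipy.spatial.transform import Rotation as Ro
def go(x,y,z,yaw=None):
    s=bot.get_state(); R=Ro.from_euler('xyz',s["orientation"],degrees=True).as_matrix()
    d=R.T@(np.array([x,y,z])-s["tcp_pos"])/10
    r=0 if yaw is None else -(yaw-s["orientation"][2])
    print("t",round(s["clock"],2),"tcp",np.round(s["tcp_pos"],1),"rpy",np.round(s["orientation"],1),"F",np.round(s["force"],1),"w",round(s["grip_width"],1),"q",np.round(s["qpos"]))
    print("rows:",np.round(d,2),"roll",round(r,2))
E
python3 - <<'E'
from h import *
print("slim foot",pt("top",226,242,0),"short cap",pt("top",315,245,70),"pen",pt("top",283,300,0),pt("top",233,370,0))
go(518,314.5,404.8,75.84)
E
```

```text
slim foot [535.89708887 200.57689141   0.        ] short cap [518.13484679  57.35681514  70.        ] pen [442.05338647 110.46178138   0.        ] [337.72085173 188.0276923    0.        ]
t 0.3 tcp [193.5 594.3 404.5] rpy [-90.   0.  72.] F [-0.5 -0.4  0.2] w 94.7 q [66. 28. 89. -0. 63. -6.]
rows: [-1.656e+01 -2.000e-02 -3.952e+01] roll -3.88
```

```bash
python3 -m inch '[[-1.5,0,-3.6,-0.8],[-3,0,-7.2,-1.6],[-4.5,0,-10.8,-2.4],[-6,0,-14.4,-3.2],[-7.5,0,-18,-3.88]]' 0; python3 -m inch '[[-1.5,0,-3.6,0],[-3,0,-7.2,0],[-4.5,0,-10.8,0],[-6,0,-14.4,0],[-7.5,0,-18,0]]'; python3 - <<'E'
from h import *
go(518,314.5,404.8,75.84)
E
```

```text
clock: 0.72
tcp_pos: [342.4, 465.9, 404.8]
orientation: [-90.0, -0.0, 75.9]
force: [0.9, 0.3, 1.5]
grip_width: 95.2
clock: 1.13
tcp_pos: [499.0, 349.0, 404.8]
orientation: [-90.0, -0.0, 75.8]
force: [0.1, 0.6, 0.3]
grip_width: 95.0
t 1.13 tcp [499.  349.  404.8] rpy [-90.   -0.   75.8] F [0.1 0.6 0.3] w 95.0 q [ 29.  27.  92.   0.  62. -47.]
rows: [-2.88  0.   -2.69] roll -0.0
```

```bash
python3 -m inch '[[-2,0,-1.5,0],[-2.88,0,-2.69,0],[-2.88,0,-2.69,0],[-2.88,0,-2.69,0],[-2.88,0,-2.69,0]]'; python3 - <<'E'
from h import *
import cv2
for n in ["wrist","top"]:
    c=bot.capture(n); cv2.imwrite(f"pics/{n}1.png",c["pixels"])
go(518,314.5,404.8,75.84)
E
```

```text
clock: 1.55
tcp_pos: [516.0, 316.9, 404.8]
orientation: [-90.0, -0.0, 75.9]
force: [0.3, -0.1, 0.1]
grip_width: 94.9
t 1.65 tcp [515.8 317.2 404.8] rpy [-90.   -0.   75.9] F [ 0.1 -0.1 -0. ] w 95.1 q [ 25.  27.  92.   0.  61. -51.]
rows: [-0.2   0.   -0.28] roll 0.1
```

View pics/wrist1.png

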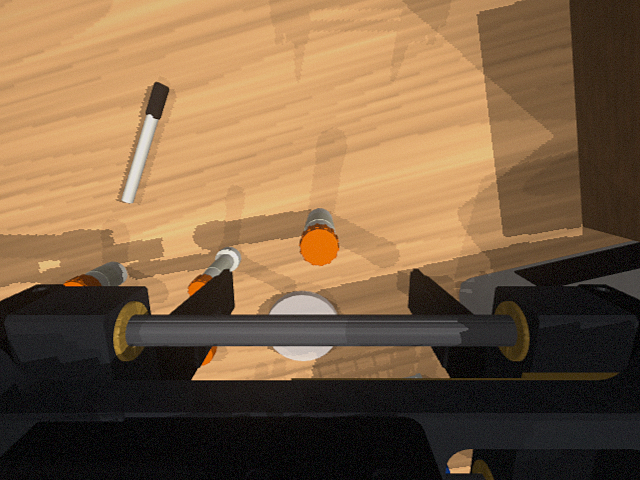

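View pics/top1.png

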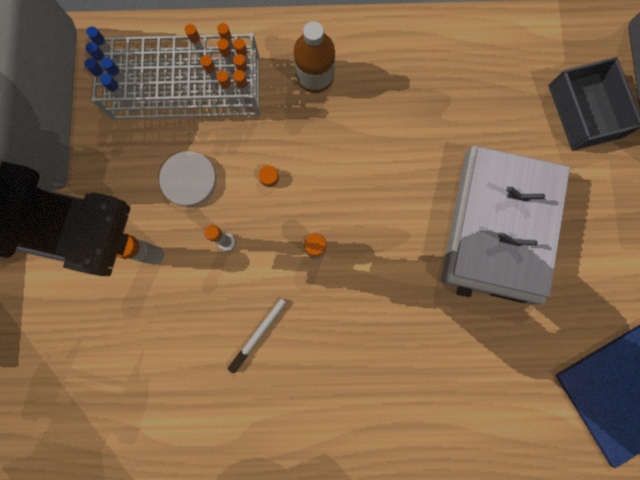

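```bash
python3 - <<'E'
from h import *
print(pt("wrist",319,243.5,120), pt("wrist",321,223,16))
print("slim cap",pt("wrist",200,287,105))
go(517.5,314,242)
E
```

```text
[513.57531433 314.66223449 120.        ] [517.17042414 315.33047033  16.        ]
slim cap [530.29385882 201.25517662 105.        ]
t 1.7 tcp [515.9 317.1 404.9] rpy [-90.   -0.   75.9] F [-0.7 -0.2  0.9] w 95.2 q [ 25.  27.  92.   0.  61. -51.]
rows: [-0.27 16.29 -0.23] roll 0
```

```bash
python3 -m inch '[[-0.1,4,-0.1,0],[-0.2,8,-0.2,0],[-0.25,12,-0.2,0],[-0.25,15,-0.2,0],[-0.25,16.3,-0.2,0]]' 0;  python3 -m inch '[[0,0,0,0],[0,0,0,0],[0,0,0,0],[0,0,0,0],[0,0,0,0]]' 255; python3 - <<'E'
from h import *
import cv2
for n in ["wrist","scene"]:
    c=bot.capture(n); cv2.imwrite(f"pics/{n}2.png",c["pixels"])
go(517.5,314,242)
E
```

```text
clock: 2.12
tcp_pos: [516.7, 313.5, 237.8]
orientation: [-89.8, 0.2, 75.9]
force: [-0.5, 0.0, 0.0]
grip_width: 95.0
clock: 2.53
tcp_pos: [518.1, 313.3, 243.2]
orientation: [-90.1, -0.1, 75.9]
force: [0.2, 0.4, 0.8]
grip_width: 67.1
t 2.63 tcp [518.  313.2 242.7] rpy [-90.1  -0.1  75.8] F [1.  0.4 0.2] w 59.1 q [ 25.  38. 100.   0.  42. -51.]
rows: [0.07 0.07 0.07] roll 0
```

View pics/scene2.png

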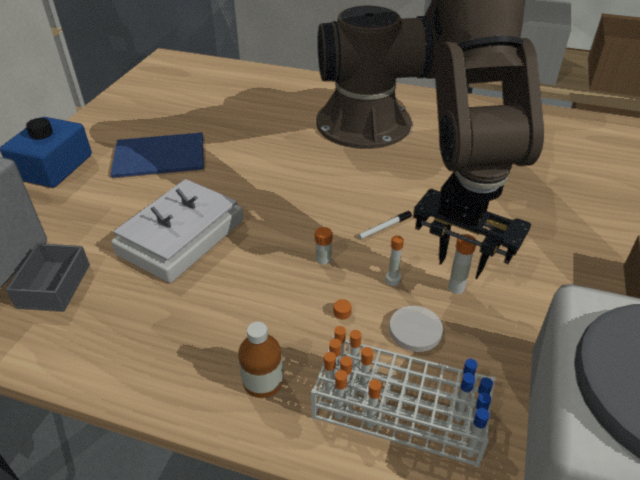

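View pics/wrist2.png

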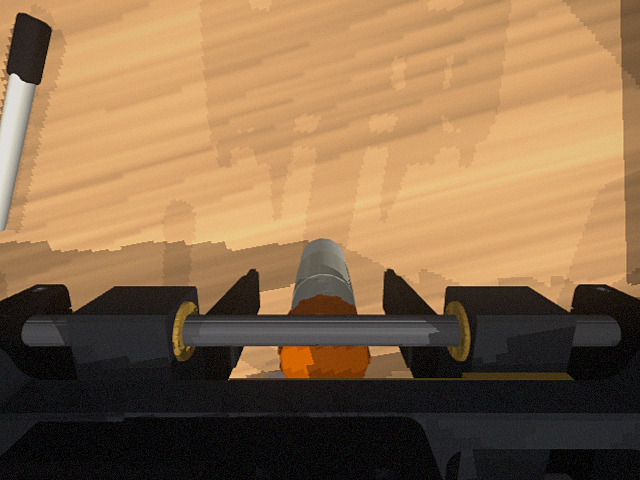

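```bash
python3 -m inch '[[0,0,0,0],[0,0,0,0],[0,0,0,0],[0,0,0,0],[0,0,0,0]]' 255;python3 -m inch '[[0,0,0,0],[0,0,0,0],[0,-0.3,0,0],[0,-1,0,0],[0,-2,0,0]]'; python3 - <<'E'
from h import *
go(430,60,285)
E
```

```text
clock: 3.05
tcp_pos: [518.0, 313.1, 241.8]
orientation: [-90.0, -0.0, 75.8]
force: [-0.4, 0.7, 0.6]
grip_width: 31.0
clock: 3.47
tcp_pos: [517.9, 313.0, 261.8]
orientation: [-89.9, 0.1, 75.8]
force: [-0.0, -0.1, -1.0]
grip_width: 31.0
t 3.47 tcp [517.9 313.  261.8] rpy [-89.9   0.1  75.8] F [-0.  -0.1 -1. ] w 31.0 q [ 25.  36. 100.   0.  44. -51.]
rows: [-26.68  -2.29   2.34] roll 0
```

```bash
python3 -m inch '[[0,0.7,0,0],[0,1.4,0,0],[0,1.8,0,0],[0,2.05,0,0],[0,2.1,0,0]]'; python3 -m inch '[[0,0,0.3,0],[0,0,0.7,0],[0,0,1.1,0],[0,0,1.5,0],[0,0,1.9,0]]'; python3 - <<'E'
from h import *
import cv2
for n in ["scene"]:
    c=bot.capture(n); x=c["pixels"][180:320,380:560]; cv2.imwrite(f"pics/{n}3.png",cv2.resize(x,None,fx=4,fy=4,interpolation=cv2.INTER_CUBIC))
go(430,60,285)
E
```

```text
clock: 3.88
tcp_pos: [518.4, 313.4, 241.4]
orientation: [-90.1, -0.1, 75.9]
force: [-1.6, -0.0, 17.7]
grip_width: 31.0
clock: 4.3
tcp_pos: [500.0, 317.9, 241.5]
orientation: [-90.1, -0.1, 75.8]
force: [2.0, 0.1, 8.6]
grip_width: 30.8
t 4.35 tcp [499.3 318.1 241.3] rpy [-90.1  -0.1  75.8] F [0.7 0.3 9. ] w 30.8 q [ 26.  37. 102.   0.  40. -50.]
rows: [-26.71  -4.4    0.4 ] roll 0
```

View pics/scene3.png

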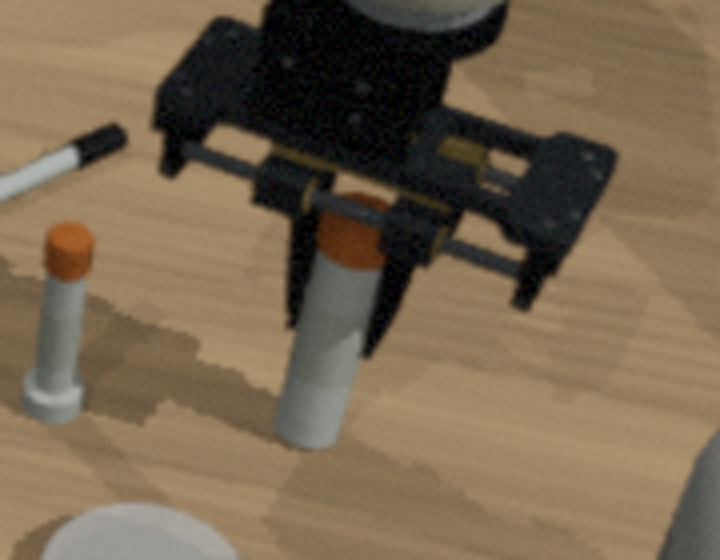

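```bash
python3 -m inch '[[0,0.05,0.8,0],[0,0.25,1.8,0],[0,0.65,2.7,0],[0,1.1,3.55,0],[0,1.65,4.25,0]]'; python3 - <<'E'
from h import *
import cv2
for n in ["scene"]:
    c=bot.capture(n); x=c["pixels"][180:320,380:560]; cv2.imwrite(f"pics/{n}4.png",cv2.resize(x,None,fx=4,fy=4,interpolation=cv2.INTER_CUBIC))
go(430,60,285)
E
```

```text
clock: 4.77
tcp_pos: [457.5, 328.7, 225.3]
orientation: [-90.0, -0.1, 75.9]
force: [-11.0, 3.1, 22.0]
grip_width: 30.8
t 4.82 tcp [456.3 328.8 224.1] rpy [-89.9   0.   75.9] F [-9.6  3.6 15.4] w 30.5 q [ 29.  37. 107.   0.  36. -47.]
rows: [-26.71  -6.09  -4.  ] roll 0
```

View pics/scene4.png

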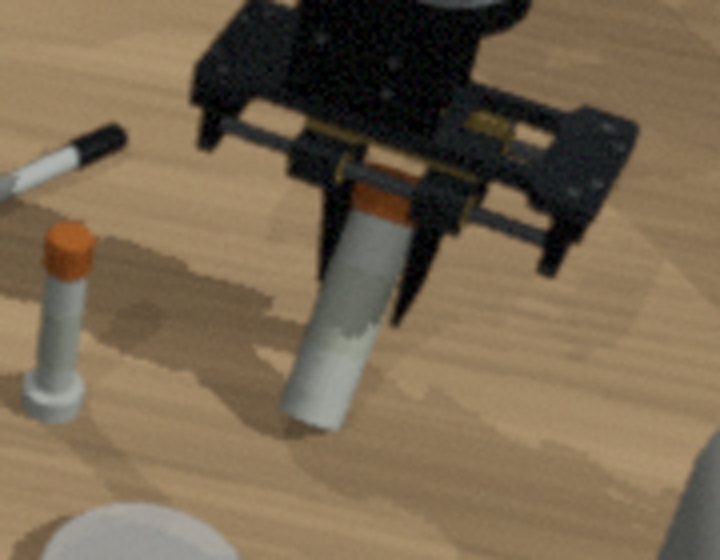

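```bash
python3 -m inch '[[0,0.3,0.4,0],[0,0.7,0.75,0],[0,1.1,1.1,0],[0,1.5,1.4,0],[0,1.8,1.6,0]]'; python3 - <<'E'
from h import *
import cv2
for n in ["scene"]:
    c=bot.capture(n); x=c["pixels"][180:320,380:560]; cv2.imwrite(f"pics/{n}5.png",cv2.resize(x,None,fx=4,fy=4,interpolation=cv2.INTER_CUBIC))
go(430,60,285)
E
```

```text
clock: 5.23
tcp_pos: [442.4, 332.2, 205.7]
orientation: [-90.0, 0.0, 75.9]
force: [-2.2, 0.7, 4.0]
grip_width: 29.5
t 5.28 tcp [442.2 332.2 205.3] rpy [-90.    0.   75.9] F [-1.1  1.1  1.6] w 29.7 q [ 30.  38. 109.   0.  33. -46.]
rows: [-26.7   -7.96  -5.45] roll 0
```

View pics/scene5.png

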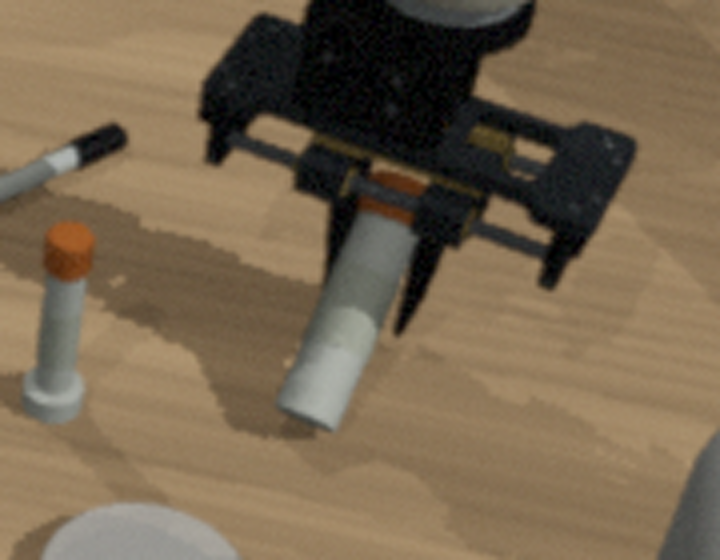

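```bash
python3 -m inch '[[0,-1,0,0],[0,-3,0,0],[0,-6,0,0],[0,-9,0,0],[0,-11,0,0]]'; python3 - <<'E'
from h import *
import cv2
print("foot",pt("scene",457.8,283.3,14))
c=bot.capture("wrist"); cv2.imwrite(f"pics/wrist6.png",c["pixels"])
for n in ["scene"]:
    c=bot.capture(n); x=c["pixels"][140:290,380:560]; cv2.imwrite(f"pics/{n}6.png",cv2.resize(x,None,fx=4,fy=4,interpolation=cv2.INTER_CUBIC))
go(430,60,285)
E
```

```text
clock: 5.7
tcp_pos: [443.2, 331.9, 319.2]
orientation: [-90.1, -0.1, 75.8]
force: [1.0, -0.6, -0.0]
grip_width: 30.1
foot [519.61399321 316.37049809  14.        ]
t 5.85 tcp [443.  331.9 317.9] rpy [-90.1  -0.1  75.8] F [ 0.1 -0.  -1.5] w 30.2 q [ 30.  28. 105.  -0.  47. -46.]
rows: [-26.69   3.24  -5.39] roll 0
```

View pics/scene6.png

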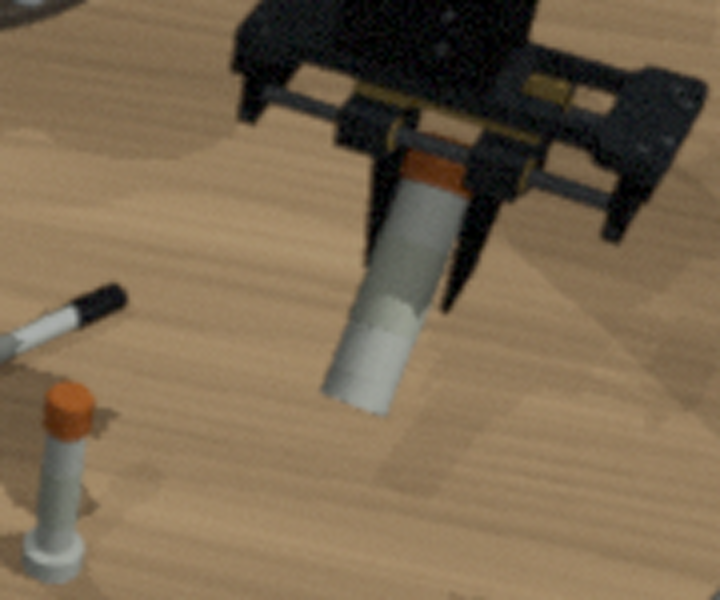

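View pics/wrist6.png

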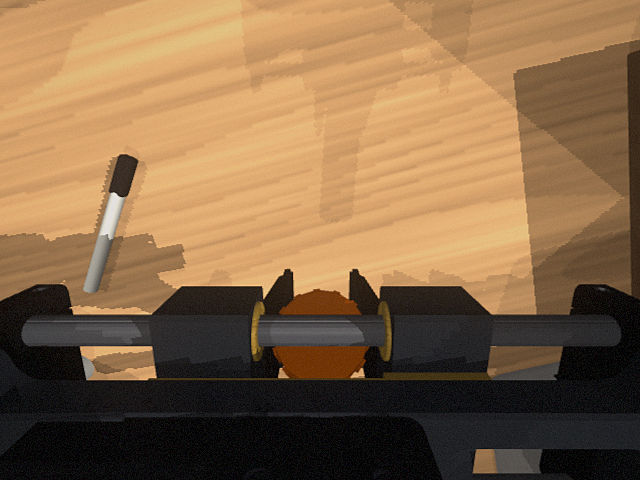

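```bash
cat >> h.py <<'E'
from scipy.optimize import least_squares
def fit(obs,cam="scene"):
    # obs: 4 px: cap/body boundary L,R ; foot L,R
    s=bot.get_state(); R=Ro.from_euler('xyz',s["orientation"],degrees=True).as_matrix()
    K,Rc,t=cal(cam); o=-Rc.T@t
    def model(p):
        sg,ph=p[0],np.radians(p[1]); g=s["tcp_pos"]+R@[p[2],171,p[3]]
        ax=R@[0,-np.cos(ph),np.sin(ph)]
        out=[]
        for sz in (49,-49):
            c=g+ax*(sz-sg); n=np.cross(ax,c-o); n/=np.linalg.norm(n)
            P=[K@(Rc@(c+k*15*n)+t) for k in(1,-1)]; P=[q[:2]/q[2] for q in P]; P.sort(key=lambda q:q[0]); out+=P
        return np.array(out)
    r=lambda p: np.r_[(model(p)-obs).ravel(),(p[2])/1.5,p[3]/1.5]
    q=least_squares(r,[20,50,0,0]); print("sg,phi,dx,dz",np.round(q.x,1),"res",np.round(q.fun,1))
E
python3 - <<'E'
from h import *
o=np.array([(403,183),(468,197),(322,392),(390,412)])/4+[380,140]
fit(o)
E
```

```text
sg,phi,dx,dz [21.5 36.4 -1.9 -0.3] res [ 0.1 -0.6  0.6  1.5  0.7 -0.6  0.1  0.2 -1.3 -0.2]
```

```bash
python3 -m inch '[[0,0,0,0],[0,0,0,0],[0,0,0,0],[0,0,0,0],[0,0,0,0]]'; python3 - <<'E'
from h import *
import cv2
for n in ["scene"]:
    c=bot.capture(n); x=c["pixels"][140:290,380:560]; cv2.imwrite(f"pics/{n}7.png",cv2.resize(x,None,fx=4,fy=4,interpolation=cv2.INTER_CUBIC))
go(430,60,285)
E
```

```text
clock: 6.32
tcp_pos: [442.9, 332.1, 315.7]
orientation: [-90.0, 0.0, 75.8]
force: [-0.3, -0.7, -0.4]
grip_width: 29.8
t 6.37 tcp [442.9 332.1 315.8] rpy [-90.    0.   75.8] F [ 0.3  0.1 -1.6] w 29.9 q [ 30.  29. 105.   0.  47. -46.]
rows: [-26.69   3.09  -5.41] roll 0
```

View pics/scene7.png

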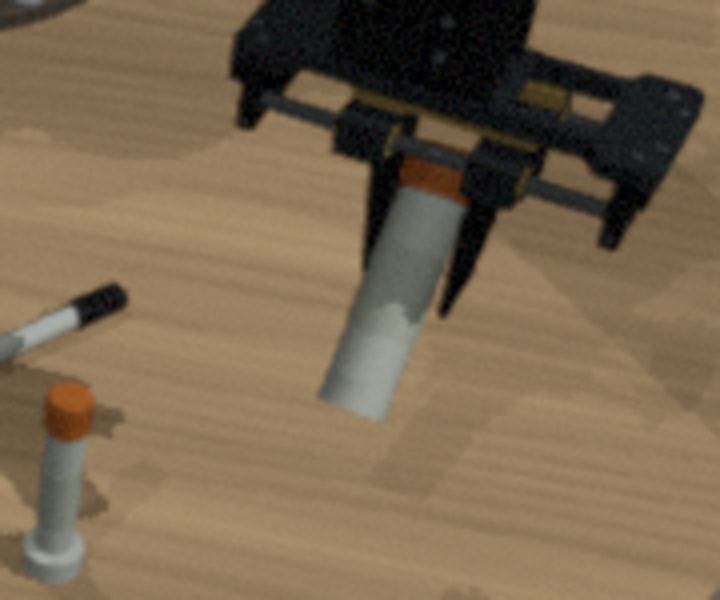

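```bash
python3 -m inch '[[0,2,0,0],[0,4.5,0,0],[0,6.5,0,0],[0,7.5,0,0],[0,7.8,0,0]]'; python3 -m inch '[[0,0.6,1.1,0],[0,1.4,2.1,0],[0,2.25,2.85,0],[0,3.1,3.45,0],[0,3.6,3.7,0]]';  python3 -m inch '[[0,0.2,0.1,0],[0,0.4,0.2,0],[0,0.6,0.2,0],[0,0.6,0.2,0],[0,0.6,0.2,0]]'; python3 - <<'E'
from h import *
import cv2
for n in ["scene"]:
    c=bot.capture(n); x=c["pixels"][160:310,380:560]; cv2.imwrite(f"pics/{n}8.png",cv2.resize(x,None,fx=4,fy=4,interpolation=cv2.INTER_CUBIC))
go(430,60,285)
E
```

```text
clock: 6.78
tcp_pos: [442.7, 331.9, 236.6]
orientation: [-89.9, 0.1, 75.8]
force: [-1.1, 0.8, -2.1]
grip_width: 29.9
clock: 7.2
tcp_pos: [405.8, 341.5, 202.3]
orientation: [-90.0, -0.0, 75.9]
force: [-1.8, 0.0, 3.6]
grip_width: 29.5
clock: 7.62
tcp_pos: [405.5, 341.6, 196.4]
orientation: [-90.0, -0.0, 75.8]
force: [1.3, -0.7, 0.8]
grip_width: 29.6
t 7.67 tcp [405.5 341.5 196.4] rpy [-90.   -0.   75.8] F [-0.  -0.3  0.6] w 29.6 q [ 33.  38. 113.  -0.  29. -43.]
rows: [-26.69  -8.87  -9.28] roll 0
```

View pics/scene8.png

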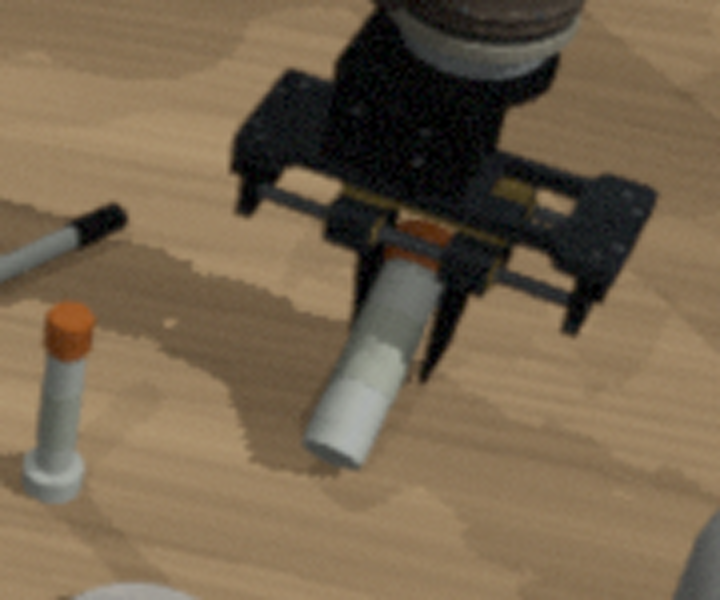

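```bash
python3 - <<'E'
from h import *
o=np.array([(385,258),(443,272),(305,436),(365,466)])/4+[380,160]
fit(o)
E
```

```text
sg,phi,dx,dz [18.6 50.5 -3.7 -0.4] res [ 0.6 -0.6  0.9  1.7  0.8  0.7  0.6 -0.6 -2.5 -0.3]
```

```bash
python3 - <<'E'
from h import *
K,Rc,t=cal("scene"); s=bot.get_state(); R=Ro.from_euler('xyz',s["orientation"],degrees=True).as_matrix()
def pr(X):
    q=K@(Rc@X+t); return (q[:2]/q[2]-[380,160])*4
T=s["tcp_pos"]
print("tips",pr(T+R@[16,190,0]),pr(T+R@[-16,190,0]))
for ph in(50,65,82):
    a=R@[0,-np.cos(np.radians(ph)),np.sin(np.radians(ph))]; g=T+R@[0,171,0]
    print(ph,[pr(g+a*d).round() for d in(-71,0,28,50)], (g-71*a).round())
print(pt("scene",380+335/4,160+468/4,0))
E
```

```text
tips [424.35970515 366.62851283] [362.04326378 343.07878515]
50 [array([343., 460.]), array([400., 326.]), array([422., 274.]), array([440., 232.])] [458. 328. -20.]
65 [array([340., 450.]), array([400., 326.]), array([423., 279.]), array([441., 242.])] [468. 326.  -5.]
82 [array([343., 427.]), array([400., 326.]), array([422., 288.]), array([438., 259.])] [474. 324.  16.]
[4.85694145e+02 3.24936455e+02 1.13686838e-13]
```

```bash
python3 -m inch '[[0,0.1,0,0],[0,0.2,0,0],[0,0.25,0,0],[0,0.25,0,0],[0,0.25,0,0]]';  python3 -m inch '[[0,0,0,0],[0,0,0,0],[0,0,0,0],[0,0,0,0],[0,0,0,0]]' 145; python3 - <<'E'
from h import *
import cv2
for n in ["scene"]:
    c=bot.capture(n); x=c["pixels"][160:310,380:560]; cv2.imwrite(f"pics/{n}9.png",cv2.resize(x,None,fx=4,fy=4,interpolation=cv2.INTER_CUBIC))
c=bot.capture("wrist"); cv2.imwrite(f"pics/wrist9.png",c["pixels"])
go(430,60,285)
E
```

```text
clock: 8.18
tcp_pos: [404.9, 341.6, 193.7]
orientation: [-90.0, 0.0, 75.8]
force: [-1.7, 0.4, 3.0]
grip_width: 29.5
clock: 8.6
tcp_pos: [405.1, 341.6, 193.7]
orientation: [-90.0, -0.0, 75.8]
force: [0.2, 0.1, 0.4]
grip_width: 41.0
t 8.7 tcp [405.1 341.6 193.7] rpy [-90.   -0.   75.8] F [ 0.   0.  -0.2] w 41.1 q [ 33.  38. 113.   0.  29. -43.]
rows: [-26.69  -9.13  -9.31] roll 0
```

View pics/scene9.png

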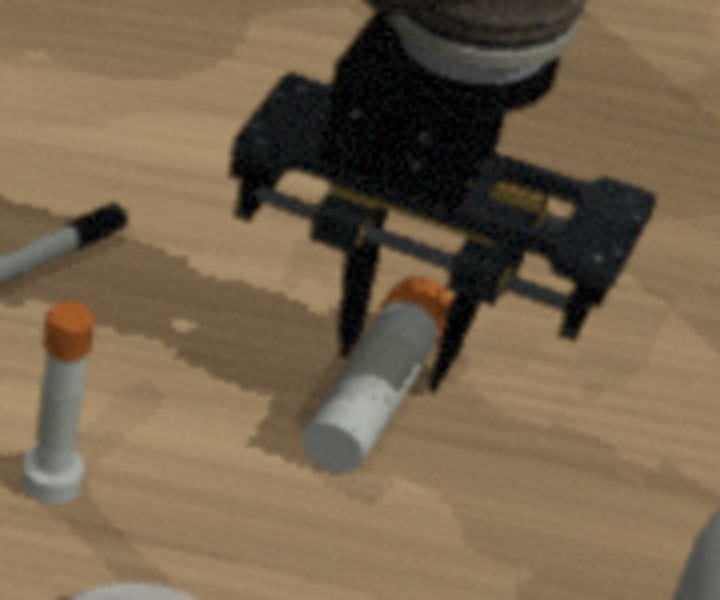

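View pics/wrist9.png

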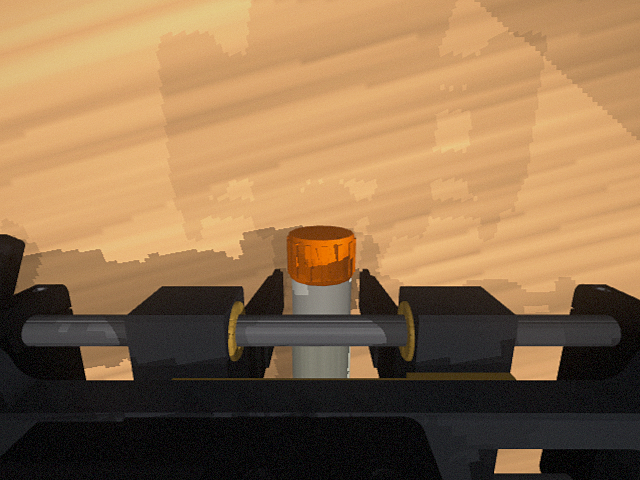

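```bash
python3 - <<'E'
from h import *
s=bot.get_state();R=Ro.from_euler('xyz',s["orientation"],degrees=True).as_matrix()
f=lambda X:np.round(R.T@(X-s["tcp_pos"]),1)
print("junction wrist",f(pt("wrist",321,284,31)),"captop far edge",f(pt("wrist",321,226,31.5)))
print("foot scene",f(pt("scene",380+335/4,160+447/4,15)), "junc scene", f(pt("scene",380+413/4,160+305/4,30)))
E
```

```text
junction wrist [ -1.3 162.7  14.4] captop far edge [ -1.3 162.2  41.1]
foot scene [  1.8 178.7 -84.5] junc scene [  1.1 163.7  12.3]
```

```bash
python3 -m inch '[[0,0,-0.8,0],[0,0,-1.8,0],[0,0,-2.8,0],[0,0,-3.3,0],[0,0,-3.45,0]]';  python3 -m inch '[[0,0,0,0],[0,0,0,0],[0,0,0,0],[0,0,0,0],[0,0,0,0]]' 255;python3 -m inch '[[0,0,0,0],[0,-0.2,0,0],[0,-0.7,0,0],[0,-1.5,0,0],[0,-2,0,0]]'; python3 - <<'E'
from h import *
import cv2
for n in ["scene"]:
    c=bot.capture(n); x=c["pixels"][160:310,380:560]; cv2.imwrite(f"pics/{n}10.png",cv2.resize(x,None,fx=4,fy=4,interpolation=cv2.INTER_CUBIC))
c=bot.capture("wrist"); cv2.imwrite(f"pics/wrist10.png",c["pixels"])
go(551.4,-231.6,400,75.84)
E
```

```text
clock: 9.22
tcp_pos: [439.8, 332.7, 193.7]
orientation: [-90.0, -0.0, 75.8]
force: [0.2, -0.5, 0.4]
grip_width: 41.0
clock: 9.63
tcp_pos: [438.2, 333.2, 193.7]
orientation: [-90.0, 0.0, 75.9]
force: [0.9, -0.3, -1.3]
grip_width: 29.7
clock: 10.05
tcp_pos: [438.5, 333.2, 214.8]
orientation: [-90.0, -0.0, 75.8]
force: [-0.1, -0.3, -0.4]
grip_width: 29.1
t 10.15 tcp [438.6 333.3 215. ] rpy [-90.1  -0.1  75.8] F [-0.1 -1.  -1.4] w 29.1 q [ 30.  37. 109.   0.  33. -45.]
rows: [-51.99 -18.54 -24.78] roll 0.0
```

View pics/scene10.png

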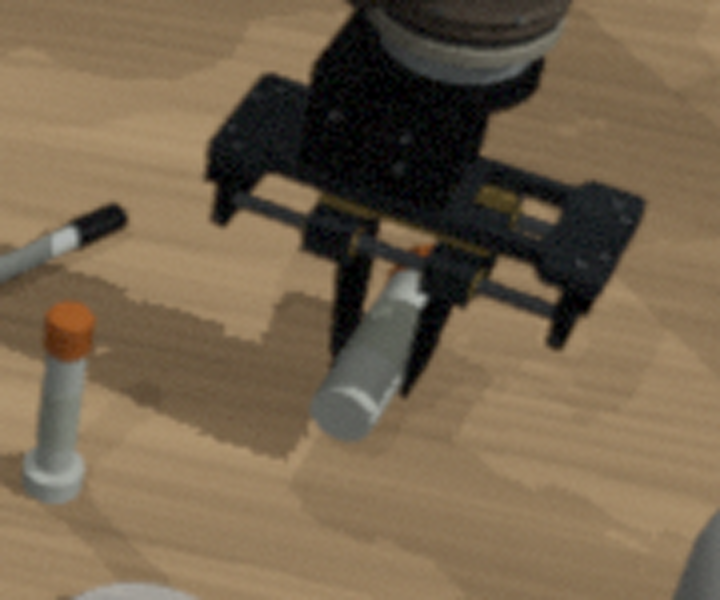

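View pics/wrist10.png

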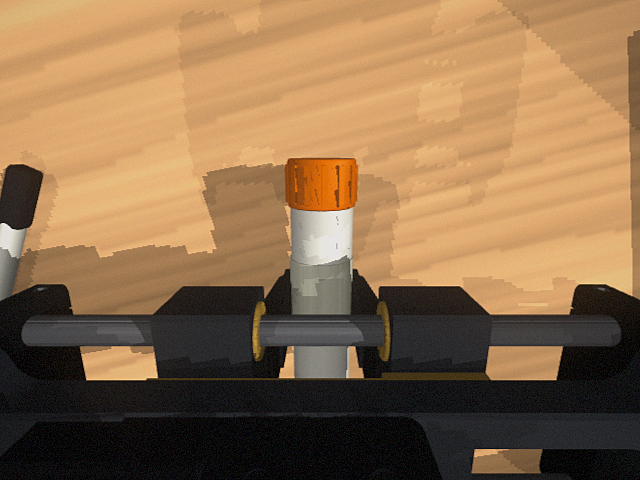

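```bash
python3 - <<'E'
from h import *
s=bot.get_state();R=Ro.from_euler('xyz',s["orientation"],degrees=True).as_matrix()
f=lambda X:np.round(R.T@(X-s["tcp_pos"]),1)
print("junction wrist",f(pt("wrist",322,210,51)),"cap end",f(pt("wrist",322,159,52)),"cap end",f(pt("wrist",322,159,45)))
print("foot scene",f(pt("scene",380+344/4,160+415/4,36)))
go(551.4,-231.6,400,75.84)
E
```

```text
junction wrist [ -0.8 164.   47.7] cap end [ -0.8 162.9  69. ] cap end [ -0.8 169.9  68.9]
foot scene [  2.2 179.1 -49.5]
t 10.25 tcp [438.5 333.2 214.1] rpy [-90.   -0.   75.8] F [ 0.1  0.8 -1.2] w 29.5 q [ 30.  37. 109.   0.  33. -45.]
rows: [-51.99 -18.61 -24.77] roll 0.0
```

```bash
python3 -m inch '[[0,-1.5,0,0],[0,-4.5,0,0],[0,-8,0,0],[0,-11,0,0],[0,-12.6,0,0]]'; python3 -m inch '[[-1,0,-0.5,0],[-3,0,-1.4,0],[-6,0,-2.9,0],[-9,0,-4.3,0],[-12,0,-5.7,0]]'; python3 -m inch '[[-3,0,-1.43,0],[-6,0,-2.86,0],[-9,0,-4.29,0],[-12,0,-5.72,0],[-15,0,-7.15,0]]'; python3 -m inch '[[-3,0,-1.43,0],[-6,0,-2.86,0],[-9,0,-4.29,0],[-12,0,-5.72,0],[-15,0,-7.15,0]]'; python3 -m inch '[[-3,0,-1.4,0],[-6,0,-2.9,0],[-8.5,0,-4,0],[-9.7,0,-4.6,0],[-10,0,-4.77,0]]'; python3 - <<'E'
from h import *
import cv2
for n in ["scene","wrist","top"]:
    c=bot.capture(n); cv2.imwrite(f"pics/{n}11.png",c["pixels"])
go(551.4,-231.6,340,75.84)
E
```

```text
clock: 10.67
tcp_pos: [438.5, 333.2, 342.8]
orientation: [-90.1, -0.1, 75.8]
force: [-0.0, 0.1, -1.6]
grip_width: 29.6
clock: 11.08
tcp_pos: [464.1, 201.1, 338.5]
orientation: [-89.9, 0.1, 75.9]
force: [1.4, 0.8, -1.2]
grip_width: 29.3
clock: 11.5
tcp_pos: [496.7, 37.8, 338.5]
orientation: [-89.9, 0.0, 75.8]
force: [0.5, 0.1, -0.5]
grip_width: 29.2
clock: 11.92
tcp_pos: [529.2, -125.2, 338.3]
orientation: [-89.9, -0.0, 75.8]
force: [1.4, 0.4, -1.5]
grip_width: 29.2
clock: 12.33
tcp_pos: [551.2, -233.9, 338.2]
orientation: [-89.9, -0.0, 75.7]
force: [-0.5, 0.5, -1.7]
grip_width: 29.7
t 12.48 tcp [ 551.1 -230.9  339. ] rpy [-89.9  -0.   75.8] F [-0.2  0.2 -0.6] w 29.7 q [ -29.   30.   97.    0.   53. -105.]
rows: [-0.06 -0.1  -0.05] roll 0.01
```

View pics/scene11.png

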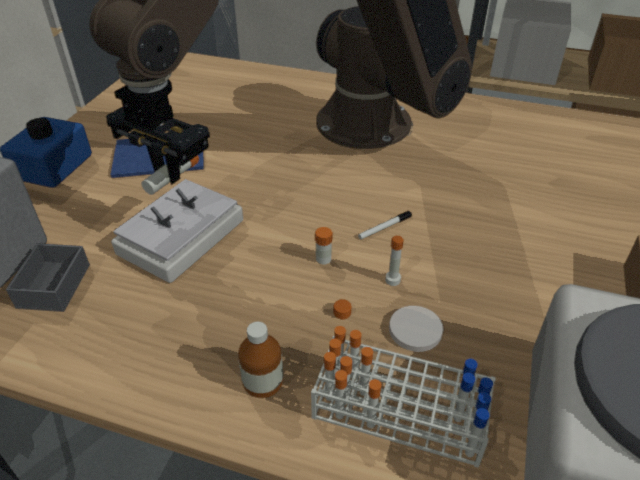

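View pics/wrist11.png

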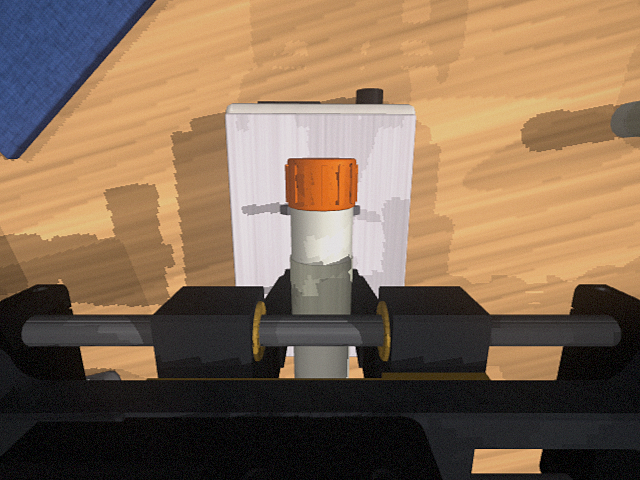

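View pics/top11.png

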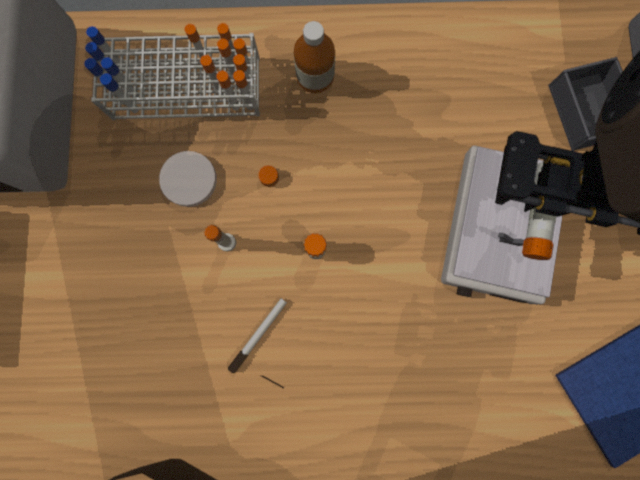

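```bash
python3 - <<'E'
import cv2
a=cv2.imread("pics/wrist11.png")
cv2.imwrite("pics/c5.png",cv2.resize(a[90:300,215:425],None,fx=2.8,fy=2.8,interpolation=cv2.INTER_CUBIC))
E
```

```text
(no output)
```

View pics/c5.png

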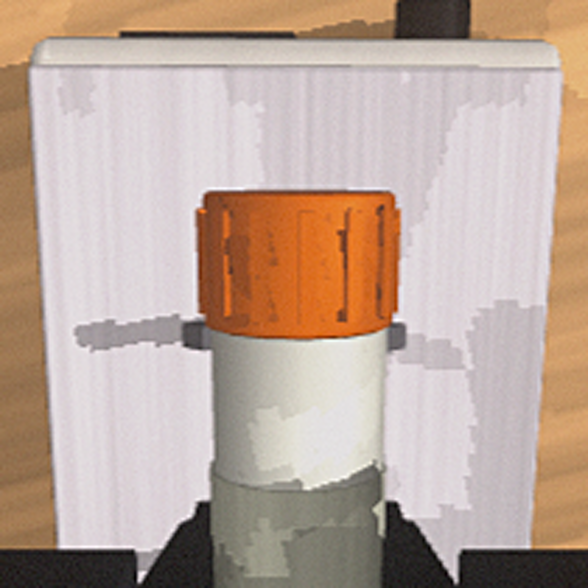

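```bash
python3 - <<'E'
from h import *
s=bot.get_state();R=Ro.from_euler('xyz',s["orientation"],degrees=True).as_matrix()
f=lambda X:np.round(R.T@(X-s["tcp_pos"]),1)
p=lambda u,v,z:f(pt("wrist",215+u/2.8,90+v/2.8,z))
za=s["tcp_pos"][2]-178.7
print("V",p(183,336,94),p(406,336,94),"near V expected at tool z +34")
print("deck",p(32,66,60),p(560,68,60),p(55,545,60),p(532,545,60))
print("tube",p(213,400,za),p(385,400,za),p(197,300,za),p(400,300,za),"junc",p(299,338,za+15.5))
E
```

```text
V [-28.7 245.   35.1] [ 24.9 245.1  35.1] near V expected at tool z +34
deck [-69.7 279.1 100.1] [ 66.7 279.2  99.5] [-72.2 278.9 -31.8] [ 67.5 279.  -31.8]
tube [-15.7 178.7  34.3] [ 13.9 178.8  34.3] [-18.  178.8  51.5] [ 16.1 178.8  51.5] junc [ -0.9 163.3  47.5]
```

```bash
python3 -m inch '[[-0.1,1.5,0.2,0],[-0.1,3.2,0.2,0],[-0.1,4.6,0.2,0],[-0.1,5.4,0.2,0],[-0.1,5.6,0.2,0]]'; python3 -m inch '[[0,0.2,0,0],[0,0.4,0,0],[0,0.6,0,0],[0,0.75,0,0],[0,0.85,0,0]]'; python3 - <<'E'
from h import *
import cv2
for n in ["scene","wrist"]:
    c=bot.capture(n); cv2.imwrite(f"pics/{n}12.png",c["pixels"])
a=cv2.imread("pics/scene12.png")[90:280,90:260];cv2.imwrite("pics/c6.png",cv2.resize(a,None,fx=4,fy=3.1*4/3.1 if 0 else 3.1,interpolation=cv2.INTER_CUBIC))
go(551.4,-231.6,340,75.84)
E
```

```text
clock: 12.95
tcp_pos: [549.2, -230.9, 282.6]
orientation: [-89.9, -0.0, 75.9]
force: [-1.1, -0.1, -1.4]
grip_width: 29.3
clock: 13.37
tcp_pos: [549.3, -232.1, 275.4]
orientation: [-90.0, -0.0, 75.8]
force: [0.8, -0.1, -1.0]
grip_width: 29.3
t 13.47 tcp [ 549.3 -232.2  275.3] rpy [-90.   -0.   75.8] F [ 0.3 -0.1 -1. ] w 29.3 q [ -29.   35.  101.    0.   45. -105.]
rows: [ 0.11 -6.47 -0.19] roll -0.0
```

View pics/c6.png

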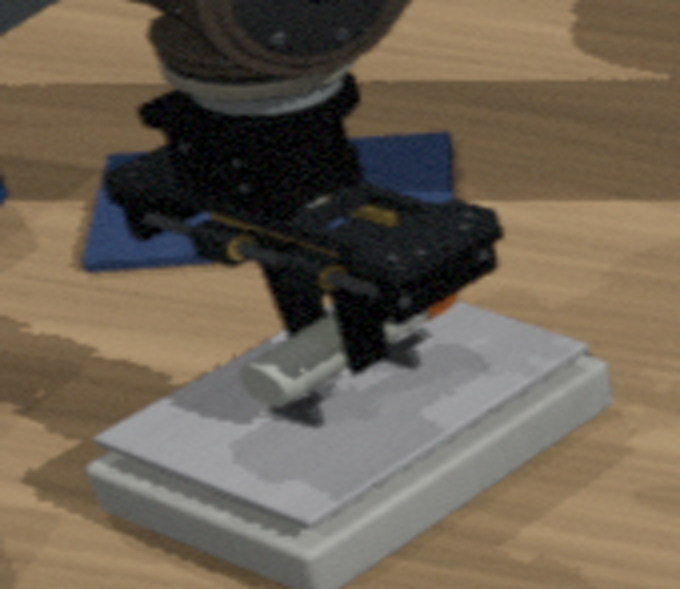

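View pics/wrist12.png

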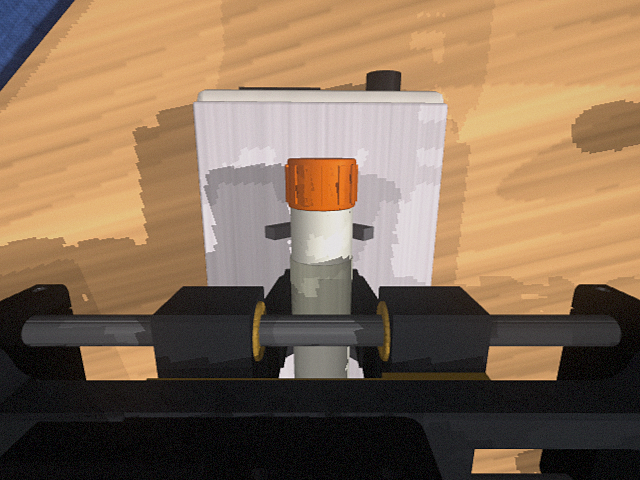

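```bash
python3 - <<'E'
from h import *
s=bot.get_state();R=Ro.from_euler('xyz',s["orientation"],degrees=True).as_matrix()
f=lambda X:np.round(R.T@(X-s["tcp_pos"]),1)
print(f(pt("wrist",265,231.5,94)),f(pt("wrist",374,231.5,94)),"junc",f(pt("wrist",321.5,209.5,112)))
E
```

```text
[-28.6 181.3  34.5] [ 24.7 181.3  34.5] junc [ -1.  163.3  48.1]
```

```bash
python3 -m inch '[[-0.05,0.05,0.05,0],[-0.1,0.1,0.1,0],[-0.1,0.15,0.1,0],[-0.1,0.2,0.1,0],[-0.1,0.25,0.1,0]]';python3 -m inch '[[0,0.03,0,0],[0,0.06,0,0],[0,0.06,0,0],[0,0.06,0,0],[0,0.06,0,0]]'
```

```text
clock: 13.93
tcp_pos: [548.1, -232.9, 272.7]
orientation: [-90.0, -0.0, 75.8]
force: [-0.6, -0.4, 0.7]
grip_width: 29.5
clock: 14.35
tcp_pos: [548.1, -232.9, 272.3]
orientation: [-90.0, 0.0, 75.8]
force: [-1.4, -1.3, 3.7]
grip_width: 29.5
```

```bash
python3 -m inch '[[0,0.02,0,0],[0,0.04,0,0],[0,0.05,0,0],[0,0.05,0,0],[0,0.05,0,0]]'; python3 -m inch '[[0,0,0,0],[0,0,0,0],[0,0,0,0],[0,0,0,0],[0,0,0,0]]' 145; python3 - <<'E'
from h import *
import cv2
for n in ["scene","wrist"]:
    c=bot.capture(n); cv2.imwrite(f"pics/{n}13.png",c["pixels"])
a=cv2.imread("pics/scene13.png")[90:280,90:260];cv2.imwrite("pics/c7.png",cv2.resize(a,None,fx=3.1,fy=3.1,interpolation=cv2.INTER_CUBIC))
go(551.4,-231.6,340,75.84)
E
```

```text
clock: 14.77
tcp_pos: [548.1, -232.9, 272.1]
orientation: [-90.0, 0.0, 75.8]
force: [-2.4, -1.4, 7.2]
grip_width: 29.2
clock: 15.18
tcp_pos: [548.1, -232.8, 271.4]
orientation: [-90.0, -0.0, 75.8]
force: [-0.5, 0.4, -0.6]
grip_width: 41.2
t 15.28 tcp [ 548.1 -232.8  271.5] rpy [-90.   -0.   75.8] F [ 0.   0.8 -0.1] w 40.6 q [ -29.   35.  101.    0.   44. -105.]
rows: [ 0.2  -6.85 -0.29] roll 0.0
```

View pics/c7.png

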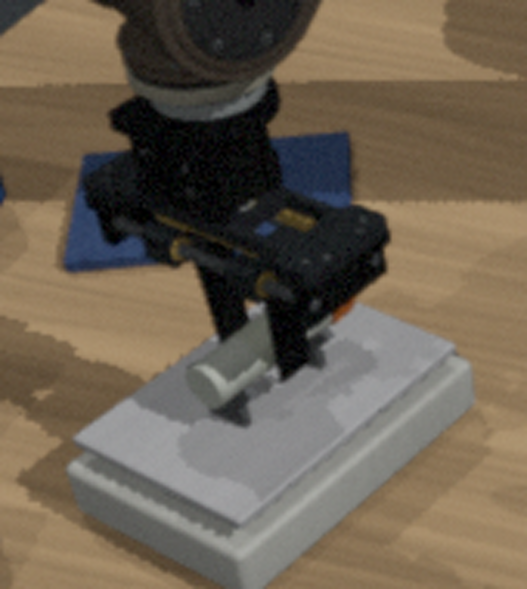

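View pics/wrist13.png

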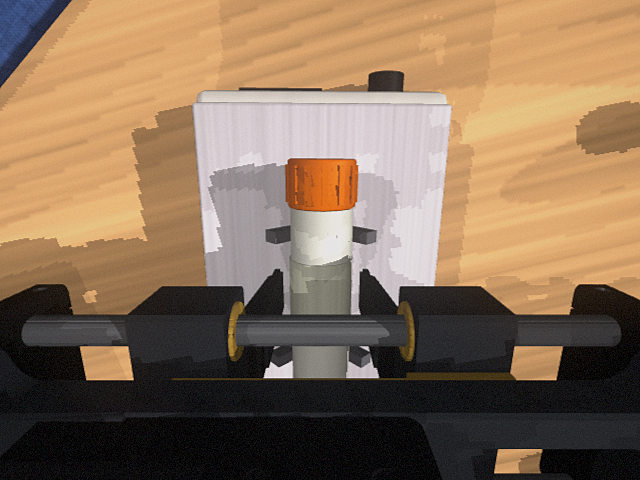

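```bash
python3 -m inch '[[0,-0.5,0,0],[0,-1.5,0,0],[0,-3,0,0],[0,-5,0,0],[0,-8,0,0]]' 100; python3 -m inch '[[0,-3,0,0],[0,-6,0,0],[0,-9,0,0],[0,-10,0,0],[0,-10,0,0]]';python3 -m inch '[[2,0,3,0],[4,0,6,0],[6,0,9,0],[7,0,11,0],[8,0,12,0]]'; python3 - <<'E'
from h import *
import cv2
for n in ["scene","top","wrist"]:
    c=bot.capture(n); cv2.imwrite(f"pics/{n}14.png",c["pixels"])
a=cv2.imread("pics/scene14.png")[150:290,90:270];b=cv2.imread("pics/top14.png")[130:310,430:600]
cv2.imwrite("pics/c8.png",cv2.resize(a,None,fx=4,fy=4,interpolation=cv2.INTER_CUBIC));cv2.imwrite("pics/c9.png",cv2.resize(b,None,fx=3.2,fy=3.2,interpolation=cv2.INTER_CUBIC))
go(551.4,-231.6,340,75.84)
E
```

```text
clock: 15.7
tcp_pos: [547.8, -232.7, 351.7]
orientation: [-89.9, -0.0, 75.8]
force: [-0.1, 0.7, -0.8]
grip_width: 57.7
clock: 16.12
tcp_pos: [547.8, -232.7, 455.1]
orientation: [-90.3, 0.1, 75.8]
force: [1.2, 0.0, -1.5]
grip_width: 57.7
clock: 16.53
tcp_pos: [449.3, -124.5, 450.7]
orientation: [-89.9, -0.0, 75.9]
force: [0.6, -0.2, -0.2]
grip_width: 58.0
t 16.68 tcp [ 451.6 -125.7  451.5] rpy [-90.   -0.   75.9] F [ 0.2 -0.6 -0.2] w 58.0 q [ -24.   12.  107.    0.   61. -100.]
rows: [ -7.83  11.15 -12.26] roll 0.05
```

View pics/c8.png

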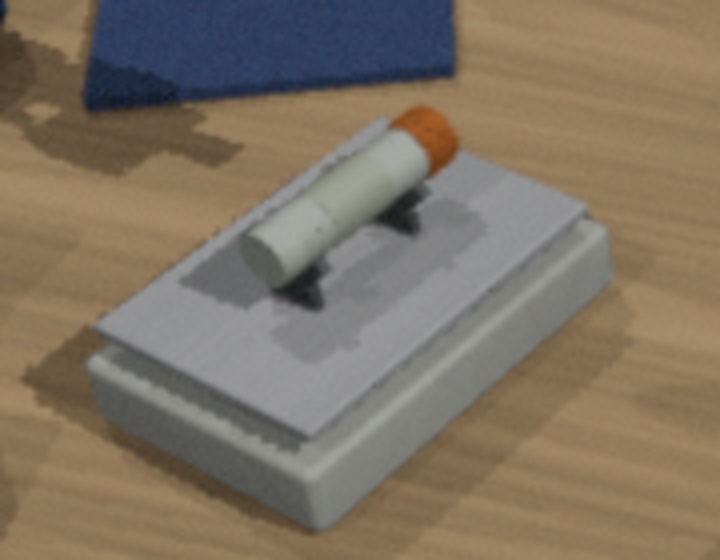

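View pics/c9.png

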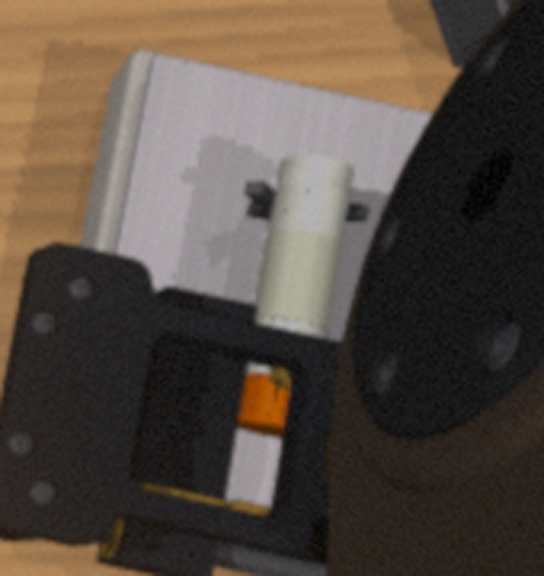

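View pics/scene14.png

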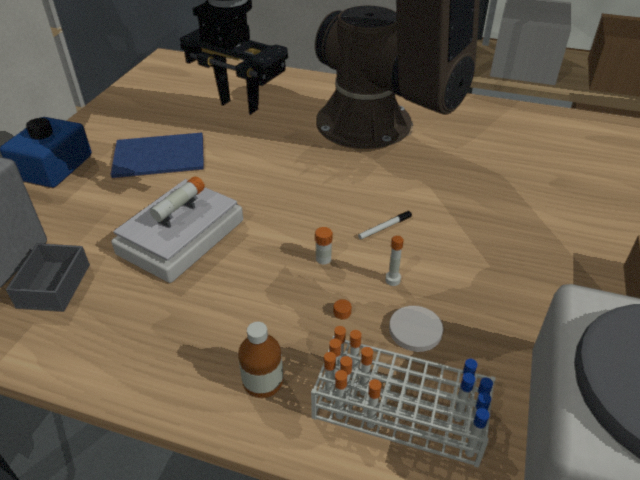

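```bash
python3 - <<'E'
from h import *
p=lambda u,v,z:pt("top",430+u/3.2,130+v/3.2,z)
a=np.radians(-14.16);ax=np.array([np.cos(a),np.sin(a),0])
V=[(p(*q,94)@ax).round(1) for q in((257,198),(358,211))]
F=[(p(*q)@ax).round(1) for q in((316,155,109),(281,165,94),(353,170,94))]
q=lambda u,v,z:pt("scene",90+u/4,150+v/4,z)@ax
print(V,F,"scene: foot ctr",q(263,258,94).round(1),"junction top",q(395,140,109).round(1), "cradle ctr earlier top",np.array([550.1,-234.4,0])@ax,"scene",np.array([552.7,-228.8,0])@ax)
E
```

```text
[np.float64(619.7), np.float64(623.6)] [np.float64(638.9), np.float64(636.8), np.float64(641.5)] scene: foot ctr 637.4 junction top 549.4 cradle ctr earlier top 590.7273606157523 scene 591.8784322355532
```

```bash
python3 - <<'E'
from h import *
go(0,0,0)
bot.sign_off()
E
```

```text
t 16.78 tcp [ 452.2 -126.6  451.3] rpy [-90.    0.   75.8] F [0.9 0.6 0.2] w 57.8 q [ -24.   12.  107.   -0.   61. -100.]
rows: [ 1.21 45.13 46.95] roll 0
the job is handed in; nothing more can be done
```

The tall tube is lying on its side across the two V supports of the rocker, cap pointing towards the robot, and the job was handed in at 16.8 s.

**How it was done:** The tool can only point straight down, so I tipped the tube by gripping it and pressing its foot against the bench. I then let it settle flat between the fingers, regripped it at mid-body, carried it over and lowered it into the Vs. At contact the measured force was about 4–7 N; then I released it and moved away.

**Last checks:**
- The tube rests in both Vs with its body centred to about 2 mm along the axis. The scene and top cameras disagree by up to about 5 mm in position, so I lined up on the wrist camera.
- The short and slim tubes are still standing where they were, and the gripper is clear of everything.

**What did not go as planned:** My first tilt did not hold. In the camera fit the tube was only about 36° from vertical once lifted. On the second try it slid in the grip and was only about 50° over when I let go, so the cap end dropped a few centimetres onto the bench between the open fingers. It was not dropped in the cradle.

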